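# Load the square press block into its die

### The job

The flat brush has been left lying across the pressing die with the square recess. First lay the brush flat in the long white brush tray, then set the square glass press block into the square recess so that it sits flat and fully home, without dropping it. Leave the round block in its die and the beaker and the bottle where they are.

Things in the scene. Friction and masses are not known exactly. Their poses are not given: they have to be found in the camera images.
- brush: Flat rigid brush, 195 long, flat underside: wooden handle 20 wide, 16 thick with an orange end, steel ferrule and tan bristles 44 wide. Origin: under the handle, near the balance point; x runs along the brush to the bristles (handle x = -110 to +25, ferrule to +51, bristle tip +85), z up. Starts lying across the square die, on its top face. About 70 g.
- brush_tray: Fixed shallow open white tray, 240 long (its x) by 95 wide (its y), 12 high, walls and floor 4 thick (inside 232 x 87). Origin: centre of its underside on the table; inner floor at z = 4.
- square_block: Square blue-green glass press block, 58 x 58 x 20, foot slightly bevelled, loose on the table. Origin: centre of its underside; x and y parallel to its sides, z up. Weight about 170 g.
- square_die: Fixed dark steel die block, 110 x 110 x 24, with one square recess in its top, centred: 61 x 61, 8 deep, sides parallel to the die's x and y, floor lined with white paper. Origin: centre of its underside on the table. The seated block stands 12 above the die's top.
- square_die_seat (a point): Centre of the floor of the square recess, 16 above the table and 8 below the die's top.
- round_die: Fixed dark steel die block of the same size, 110 x 110 x 24, with a round recess; it already holds the round block. Origin: centre of its underside on the table.
- round_block: Round blue-green glass press block, diameter 62, 20 thick, sitting in the round die. Origin: centre of its underside. To be left alone.
- beaker: Empty glass beaker, diameter 70, 90 high, on the table. Origin: centre of its underside. To be left alone.
- bottle: White plastic bottle with a blue cap, diameter 60, 150 high, on the table. Origin: centre of its underside. To be left alone.
Things that resemble listed ones, but are neither listed nor needed, are in the scene too. What is shaped like the square_die but purple is not meant. Several things have the shape of the brush; the one meant has the colours described above.

How it is judged:
On the way, in this order (a step that is already met when the one before it is completed fails the run):
1. the brush lies flat in the brush tray (x of brush in the frame of brush_tray between -0.036 and 0.036 m and y of brush in the frame of brush_tray between -0.035 and 0.035 m and z of brush in the frame of brush_tray between 0.001 and 0.007 m and angle between brush's own z axis and vertical below 0.06 rad and linear speed of brush below 0.02 m/s and contact force between the fingers and brush below 0.1 N), for 0.2 s.
2. then the square block sits home in the square recess (horizontal distance between square_block and square_die_seat below 0.004 m and z of square_block in the frame of square_die_seat between -0.002 and 0.002 m and angle between square_block's own z axis and vertical below 0.05 rad and (angle between the x axis of square_block and the x axis of square_die, either way round below 0.08 rad or angle between the x axis of square_block and the y axis of square_die, either way round below 0.08 rad)), for 0.2 s.
At the end, for the whole second after the job is handed in: Square block in the square recess: within 4 mm of its centre, underside within 2 mm of its floor, tilt under 0.05 rad, sides parallel within 0.08 rad. Brush flat on the tray floor, either way round, origin within 36 mm along and 35 mm across of the tray centre. Both at rest (all of step 2 and x of brush in the frame of brush_tray between -0.036 and 0.036 m and y of brush in the frame of brush_tray between -0.035 and 0.035 m and z of brush in the frame of brush_tray between 0.001 and 0.007 m and angle between brush's own z axis and vertical below 0.06 rad and linear speed of each of brush, square_block below 0.02 m/s); the robot touches nothing.
It fails at once if the round block is disturbed (moved over 10 mm) (distance of round_block from where it was at the start of the episode above 0.01 m).
It fails at once if the beaker is moved over 25 mm or tipped (distance of beaker from where it was at the start of the episode above 0.025 m or angle between beaker's own z axis and vertical above 0.5 rad).
It fails at once if the bottle is moved over 25 mm or tipped (distance of bottle from where it was at the start of the episode above 0.025 m or angle between bottle's own z axis and vertical above 0.5 rad).
It fails at once if the square block is dropped (falls free faster than 0.5 m/s, a drop of over 12 mm) (linear speed of square_block above 0.5 m/s and contact force between the fingers and square_block below 0.05 N).
It also fails if it takes over 56 s, if anything falls off the work surface, if the arm or the gripper's body presses on something with over 40 N, if the wrist force passes 120 N, or if a joint passes its speed limit or range.

### The arm

A 7-joint arm with a two-finger parallel gripper is mounted at the origin on the work surface. World frame = base frame: x ahead of the robot, y to its left, z up, the work surface at z = 0. Lengths are in m, angles in rad, forces in N, time in s.
With the tool pointing down it reaches from about 0.4 to 0.85 m from the base axis. Payload 4.4 kg.
Tool frame: the origin (TCP) lies midway between the tips of the shut fingers; the grasp point (between the pads) lies 19 mm behind it; z points along the fingers, y is the direction in which the jaws open and shut (so a half turn about z gives the same grasp; the last joint's range is limited). The gripper opens to 94 mm and grips with 3 to 60 N. Pads are 16 mm wide; open, the fingers measure 119 mm over their backs; the gripper's body (75 mm by 177 mm) begins 78 mm behind the grasp point.
Start: joints at [1.154, 0.628, 0.038, 1.517, -0.027, 0.996, -0.02], TCP at [0.223, -0.61, 0.205] pointing down, gripper open.
Joint ranges: [-3.06, 3.06], [-0.37, 2.12], [-1.25, 1.32], [0.18, 2.47], [-1.1, 4.24], [0.23, 1.98], [-2.94, 2.94]. Speed limits (rad/s): [2.57, 2.57, 3.14, 3.14, 3.14, 3.14, 3.14].

### API

Orientations are given as a unit quaternion [x, y, z, w].
In Python, from cell import * gives the robot as it stands. The module is installed in compiled form; this text tells all that it offers.
- The arm moves only by the tool drive_tool, never from a script. Its argument "targets" is a list of rows, each a list of 2 entries, a list of its own where there are three numbers: the shift along the tool's x, y, z in m, then the turn about the tool's z in degrees. A call has 1 to 12 rows; each row is the pose to reach, as a shift and turn from the pose measured when the call began, along the tool's axes at that moment; what a row does not reach only later rows make up. A row lasts 1/10 s, in which the tool goes at most 50 mm and 8.59 degrees, less where a joint would pass 70% of its speed; a pose out of reach is approached as far as the arm can. A call with a gripper value outside its range is refused whole. "hand" is the finger opening in m, from 0 to 0.094, set as the call begins (left out, the last holds). The fingers move at their own pace and stop on an object; "force" is the grip in N (left out, the last holds). Time passes only in rows, so rows that repeat a pose let the fingers close. It gives the time, the measured TCP pose, the force and the opening at its end, in the units of the state.
- state(): the state, without advancing time (a new reading comes with each control period).
- grab_frame(name): name is "scene" or "top" or "wrist"; returns the picture (384x512x3 uint8, red, green, blue); there is no depth.
- calibration(name): a dict with "intrinsics" (3x3 intrinsics, pixels), "k1" (the pictures are not rectified: a ray, as slopes to the right and down, at radius r is drawn at 1 + k1 r^2 times it, then the intrinsics apply), "extrinsics" (4x4, takes a point from camera to world coordinates). Camera axes: x right, y up, looking along -z (the intrinsics and any distortion apply to the point x, -y, -z); pixel columns grow to the right and rows downward; lengths in m; the calibration is good to about 2 mm. A picture is of the moment at which its call begins: read the wrist's pose just before it. calibration takes no time and is no camera call; for the wrist camera it gives the pose at the moment of the call.
- hand_in(): hands the job in, once; it reports no verdict.
Trained networks look in the newest picture that a camera, given by its name, has taken for a name from the list of things; names that differ only in an ending like _2 or _b are one class to them, and where a whole thing is asked for, a point or a joint stands for the part that bears it (a point fixed in the world has none). Each returns a list of dicts, best first, with "conf" (0 to 1); they miss things now and then, are a little off and sometimes report something else, mostly with a low value. They report only what shows in the picture. A call takes as long as a camera call. They do not tell look-alikes from the thing itself.
- cut_out(label, camera): "pixels" (384x512 bool, what is visible of it) and "at" ([column, row] in pixels, amid what is visible of it).
The state is a dict: "t": time; "joint_pos": joint angles; "qvel": joint speeds; "tau": joint torques, N m; "eef_pos": TCP position; "tool_rot": TCP orientation; "ft_force": force on the tool from outside, world axes, zero at the start; "moment": the same for the moment, N m; "gripper_width": finger opening in m.
Only numpy, scipy, OpenCV 4.12 (cv2) and the standard library are available. Lean on these libraries where they do the work, as an engineer would, in place of code of your own. Each camera call takes 0.05 s, during which the arm holds its last target. There are 200 camera calls.

## Working session

There is one attempt and no reset: what is moved stays moved. The work goes in short steps, Python scripts to look and compute and a tool call to move; the robot and the scene stay as the last step left them, time stands still between calls to the robot, and variables do not carry over. Pictures are saved under pics/ and viewed, about 8 in all and at most 12, crops included, and the job is handed in when it is done.

Besides the shell and the picture viewer there is one more tool, called after ">>>" as name(argument=value, ...), one argument or row to a line, values as JSON. drive_tool: Moves the arm, as the interface text tells. Its arguments: {"type":"object","properties":{"targets":{"type":"array","items":{"type":"array"}},"hand":{"type":"number"},"force":{"type":"number"}},"required":["targets"]}

```bash
mkdir -p pics
cat > h.py <<'E'
from cell import *
import numpy as np, cv2
def shot(n,f):
    im=grab_frame(n); cv2.imwrite('pics/'+f,im[:,:,::-1]); return im
def unproj(name,px,z,c=None):
    c=c or calibration(name); K=np.array(c["intrinsics"]);k1=c["k1"];T=np.array(c["extrinsics"])
    px=np.atleast_2d(np.array(px,float))
    d=np.c_[(px[:,0]-K[0,2])/K[0,0],(px[:,1]-K[1,2])/K[1,1]]
    u=d.copy()
    for _ in range(20): u=d/(1+k1*(u**2).sum(1,keepdims=True))
    r=np.c_[u[:,0],-u[:,1],-np.ones(len(u))]@T[:3,:3].T
    o=T[:3,3]; return o+r*((z-o[2])/r[:,2])[:,None]
E
python3 - <<'E'
from h import *
a=shot('top','t1.png'); 
for l in ['brush','brush_tray','square_block','square_die','round_die','beaker','bottle']:
    for d in cut_out(l,'top'):
        m=d['pixels'].astype(np.uint8); 
        r=cv2.minAreaRect(cv2.findNonZero(m)) if m.any() else None
        print(l,round(d['conf'],2),np.round(d['at']),m.sum(),r)
b=shot('scene','s1.png')
s=state();print(s)
E
```

```text
brush 0.97 [336. 193.] 632 ((339.7574768066406, 184.08152770996094), (16.05048370361328, 64.8570556640625), 31.607501983642578)
brush 0.74 [162. 266.] 646 ((168.90164184570312, 257.9179992675781), (15.620499610900879, 68.37169647216797), 39.80556869506836)
brush_tray 0.64 [245. 128.] 2344 ((244.03697204589844, 127.7305679321289), (31.935880661010742, 77.00354766845703), 7.815293312072754)
square_block 0.74 [125. 204.] 429 ((127.50001525878906, 205.0), (21.01903533935547, 20.57182502746582), 63.43495178222656)
square_die 0.8 [376. 252.] 1496 ((375.7367858886719, 250.5968475341797), (39.75119400024414, 38.934391021728516), 13.495734214782715)
square_die 0.75 [339. 190.] 1075 ((335.1176452636719, 191.0294189453125), (39.04823303222656, 38.80569839477539), 14.03624439239502)
round_die 0.93 [238. 195.] 1094 ((231.5692138671875, 188.25384521484375), (38.85366439819336, 38.152015686035156), 74.74488067626953)
beaker 0.68 [115. 144.] 585 ((116.00001525878906, 146.50001525878906), (30.405588150024414, 23.33452033996582), 45.0)
beaker 0.39 [246. 128.] 2395 ((243.41465759277344, 127.22525024414
[... 344 characters left out ...]
os': array([ 1.15418841,  0.62849566,  0.03849196,  1.51746669, -0.02703751,
        0.99629441, -0.02003896]), 'qvel': array([ 1.39975552e-03, -7.16760909e-04,  8.77724595e-04, -1.71116544e-03,
        1.42031840e-03, -2.69482549e-05, -3.97305171e-04]), 'tau': array([-1.30264205e-03, -5.49074078e+01,  1.14114482e+00, -1.86723572e+01,
       -5.24444331e-02,  1.72805961e-02,  8.20029459e-05]), 'eef_pos': array([ 0.22340412, -0.61036402,  0.20539483]), 'tool_rot': array([ 9.84663047e-01,  1.74466836e-01,  1.87793983e-05, -7.81021491e-05]), 'ft_force': array([ 0.07529902, -0.92086558, -0.09458561]), 'moment': array([ 0.03817134, -0.08982485,  0.00808496]), 'gripper_width': 0.09404787467240794}
```

View pics/t1.png

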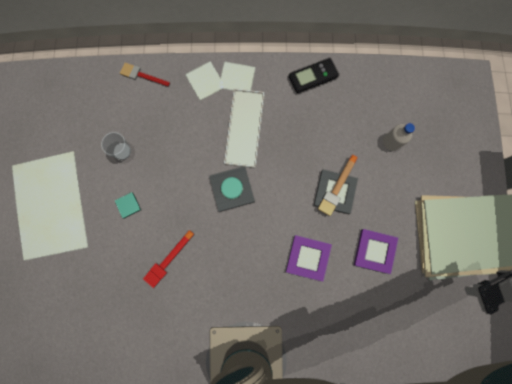

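View pics/s1.png

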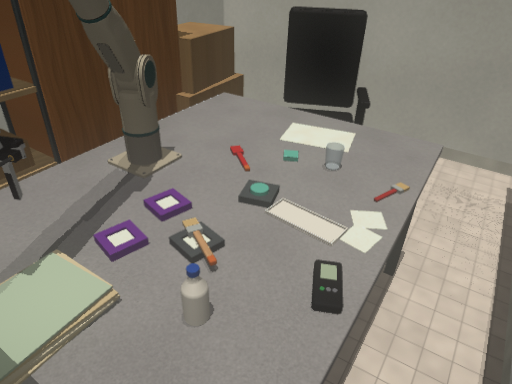

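Candidates seen: the brush on the dark die (338,185, orange end, tan bristles) is the target, as against the red ones at (168,258) and (145,75). For the die, the dark one at (335,191) is the target, and the purple ones at (309,258) and (376,251) are not. I'll check that in one crop and measure.

Run:
```python
from h import *
a=cv2.imread('pics/t1.png')
c1=cv2.resize(a[145:220,300:375],(500,500),interpolation=cv2.INTER_CUBIC)
c2=cv2.resize(a[190:220,112:142],(300,300),interpolation=cv2.INTER_CUBIC)
o=np.zeros((500,800,3),np.uint8);o[:,:500]=c1;o[:300,500:]=c2
cv2.imwrite('pics/c1.png',o)
grab_frame('top')
def rect(l,i,z):
    d=cut_out(l,'top')[i];m=d['pixels'].astype(np.uint8)
    p=cv2.findNonZero(m).reshape(-1,2); w=unproj('top',p,z)[:,:2]*1000
    r=cv2.minAreaRect(w.astype(np.float32));print(l,np.round(r[0]),np.round(r[1]),round(r[2],1))
rect('brush',0,.04);rect('brush_tray',0,.012);rect('square_block',0,.02);rect('round_die',0,.024);rect('bottle',0,.1);rect('beaker',0,.05)
for d in cut_out('square_die','top'): 
    m=d['pixels'].astype(np.uint8);w=unproj('top',cv2.findNonZero(m).reshape(-1,2),.024)[:,:2]*1000
    print('sd',cv2.minAreaRect(w.astype(np.float32)))
```

```text
brush [300. 209.] [ 46. 189.] 44.7
brush_tray [694.  -2.] [ 95. 243.] 82.8
square_block [459. 342.] [66. 64.] 26.3
round_die [503.  37.] [114. 111.] 15.1
bottle [ 640. -448.] [ 61. 119.] 39.0Traceback (most recent call last):
  File "<stdin>", line 12, in <module>
  File "<stdin>", line 9, in rect
IndexError: list index out of range
```

View pics/c1.png

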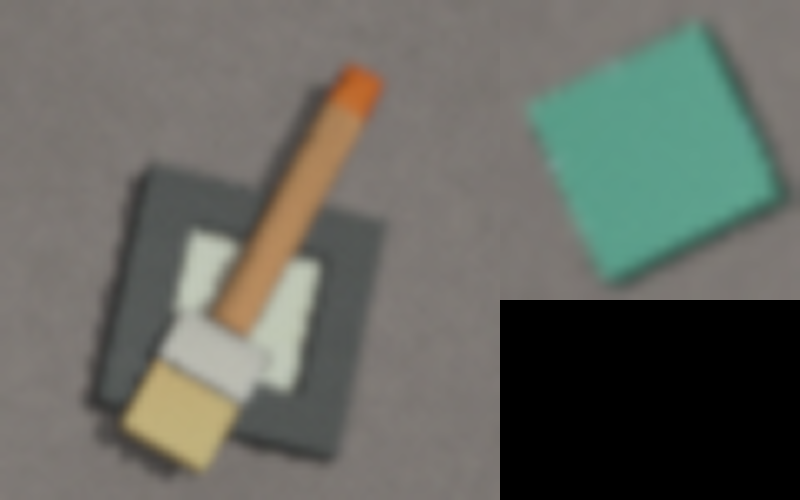

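The crop confirms the choice: orange end at (354,156), tan tip at (325,212), dark die with white paper floor, and the green block at (127,205). Next I work out the world positions.

Run:
```python
from h import *
f=lambda c:np.array(c)/6.6667+[299.9,144.9]
e=unproj('top',[f([362,72])],.04)[0];t=unproj('top',[f([165,447])],.034)[0]
d=e-t;print('end',e,'tip',t,'len',np.linalg.norm(d[:2]),'ang',np.degrees(np.arctan2(t[1]-e[1],t[0]-e[0])),'origin',e+(t-e)*110/195)
die=unproj('top',f(np.array([[150,165],[385,220],[332,460],[97,400]])),.024)
print('die',die[:,:2],die.mean(0),[np.degrees(np.arctan2(*(die[i]-die[i-1])[[1,0]])) for i in range(4)])
rec=unproj('top',f(np.array([[195,228],[322,262],[297,392]])),.024);print('rec',rec[:,:2],(rec[0]+rec[2])/2)
b=unproj('top',np.array([[195,20],[285,192],[107,280],[28,105]])/10+[111.9,189.9],.015)
print('blk',b[:,:2],b.mean(0),[np.degrees(np.arctan2(*(b[i]-b[i-1])[[1,0]])) for i in range(4)])
c=calibration('wrist');print(np.round(c['extrinsics'],3),c['intrinsics'])
```

```text
end [ 0.59466654 -0.32753924  0.04      ] tip [ 0.42920592 -0.23304919  0.034     ] len 0.1905402431319294 ang 150.27049026471605 origin [ 0.50132978 -0.27423716  0.03661538]
die [[ 0.5562699  -0.23321871]
 [ 0.53062012 -0.33882555]
 [ 0.42337339 -0.30941696]
 [ 0.45132267 -0.20559709]] [ 0.49039652 -0.27176458  0.024     ] [np.float64(-14.745568048876288), np.float64(-103.65164773578914), np.float64(164.66560674984422), np.float64(74.93265726917718)]
rec [[ 0.5276116  -0.25230123]
 [ 0.51181368 -0.30906464]
 [ 0.45373133 -0.29501249]] [ 0.49067147 -0.27365686  0.024     ]
blk [[0.49685719 0.33312951]
 [0.44548002 0.30465721]
 [0.41991977 0.35736148]
 [0.47197523 0.38293855]] [0.45855805 0.34452169 0.015     ] [np.float64(-63.45571876790497), np.float64(-151.00557249477728), np.float64(115.87222796850129), np.float64(26.166853122354905)]
[[ 0.343  0.899  0.272  0.302]
 [-0.939  0.328  0.1   -0.581]
 [ 0.001 -0.29   0.957  0.385]
 [ 0.     0.     0.     1.   ]] [[290.24293241   0.         257.87326133]
 [  0.         290.24293241 193.86151846]
 [  0.           0.           1.        ]]
```

>>> drive_tool(
  targets=[
    [[0.038,-0.022,0],8],
    [[0.075,-0.044,0],16],
    [[0.113,-0.066,0],24],
    [[0.151,-0.088,0],32],
    [[0.19,-0.11,0],40],
    [[0.23,-0.132,0],48],
    [[0.265,-0.154,0],50],
    [[0.3,-0.176,0],50],
    [[0.335,-0.198,0],50],
    [[0.3765,-0.22,0],50],
    [[0.3765,-0.22,0],50],
    [[0.3765,-0.22,0],50],
  ],
  hand=0.06,
  force=20,
)

```text
t: 2.0
eef_pos: [0.5022, -0.2732, 0.2054]
tool_rot: [0.967, -0.256, 0.0, -0.0]
ft_force: [-0.6, 0.2, -0.3]
gripper_width: 0.0599
```

```bash
cat >> h.py <<'E'
def yaw(s):
    x,y=s['tool_rot'][:2];return np.degrees(2*np.arctan2(y,x))
E
python3 - <<'E'
from h import *
s=state();print(s['t'],s['eef_pos'],s['tool_rot'],yaw(s))
c=calibration('wrist');a=shot('wrist','w1.png')
for l,z in [('brush',.04),('square_die',.024)]:
  for d in cut_out(l,'wrist'):
    m=d['pixels'].astype(np.uint8);p=cv2.findNonZero(m).reshape(-1,2)
    w=unproj('wrist',p,z,c)[:,:2]*1000;print(l,d['conf'],d['at'],[np.round(q,1) for q in cv2.minAreaRect(w.astype(np.float32))])
E
```

```text
2.0 [ 0.50218871 -0.27319386  0.20543037] [ 9.66582745e-01 -2.56354827e-01  6.06435417e-06 -6.31820260e-06] -29.707759743746468
brush 0.85 [259.5, 185.5] [array([ 512.3, -279.5]), array([ 43.2, 192.8]), np.float64(60.2)]
square_die 0.89 [397.5, 242.3] [array([ 317.3, -385.8]), array([116.2, 121.8]), np.float64(74.9)]
square_die 0.71 [275.2, 295.4] [array([ 302.6, -187.1]), array([111.5, 128.1]), np.float64(74.9)]
square_die 0.62 [272.4, 177.7] [array([ 491.8, -272.6]), array([111., 113.]), np.float64(75.1)]
```

View pics/w1.png

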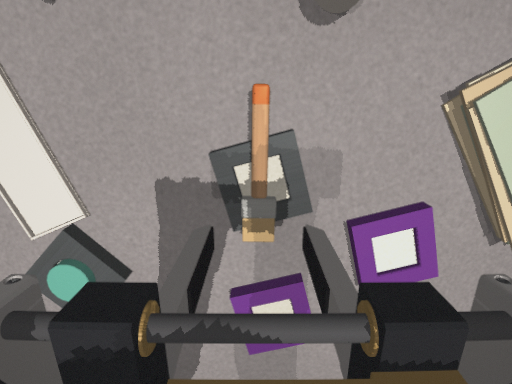

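The brush lies with its origin at (0.501, -0.273), and its handle runs vertically from (261,90) to the ferrule at (258,205). The two cameras agree, so I descend and grasp.

>>> drive_tool(
  targets=[
    [[0,0,0.04],0],
    [[0,0,0.08],0],
    [[0,0,0.12],0],
    [[0,0,0.15],0],
    [[0,0,0.165],0],
    [[0,0,0.174],0],
    [[0,0,0.177],0],
    [[0,0,0.177],0],
  ],
)

```text
t: 2.95
eef_pos: [0.5001, -0.2771, 0.029]
tool_rot: [0.966, -0.26, 0.0, 0.001]
ft_force: [0.4, 0.1, -0.7]
gripper_width: 0.06
```

>>> drive_tool(
  targets=[
    [[0,0,0],0],
    [[0,0,0],0],
    [[0,0,0],0],
    [[0,0,0],0],
    [[0,0,0],0],
  ],
  hand=0.01,
  force=20,
)

```text
t: 3.45
eef_pos: [0.5003, -0.277, 0.0292]
tool_rot: [0.966, -0.26, 0.0, 0.001]
ft_force: [1.5, 0.6, 0.0]
gripper_width: 0.0237
```

>>> drive_tool(
  targets=[
    [[0,0,-0.01],0],
    [[0,0,-0.03],0],
    [[0,0,-0.06],0],
    [[0,0,-0.08],0],
    [[0,0,-0.08],0],
  ],
)

```text
t: 3.95
eef_pos: [0.5021, -0.2781, 0.1124]
tool_rot: [0.966, -0.26, 0.003, 0.001]
ft_force: [-0.2, 0.4, -0.7]
gripper_width: 0.0194
```

Run:
```python
from h import *
s=state();print(s['t'],s['eef_pos'],yaw(s),s['ft_force'],s['moment'],s['gripper_width'])
c=calibration('wrist');a=shot('wrist','w2.png')
b=shot('scene','s2.png')
o=np.hstack([cv2.resize(a,(400,300)),cv2.resize(b[130:310,130:370],(400,300))])
cv2.imwrite('pics/w2s2.png',o[:,:,::-1])
```

```text
3.95 [ 0.50214473 -0.27809808  0.11242776] -30.11393750648003 [-0.15450759  0.41179033 -0.67008909] [ 0.08429879 -0.08195169  0.01576199] 0.01938610907548693
```

View pics/w2s2.png

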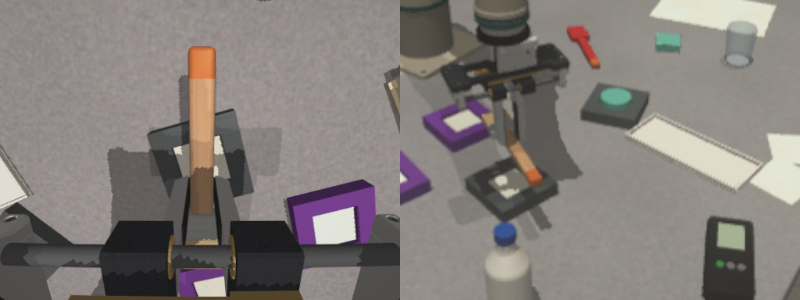

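Run:
```python
from h import *
s=state();x=np.array([np.cos(np.radians(yaw(s))),np.sin(np.radians(yaw(s))),0])
im=cv2.imread('pics/w2.png');h=cv2.cvtColor(im,cv2.COLOR_BGR2HSV)
m=((h[:,:,0]<14)&(h[:,:,1]>190)&(h[:,:,2]>110)).astype(np.uint8);m[150:]=0
n,l,st,ce=cv2.connectedComponentsWithStats(m);i=1+st[1:,4].argmax();print(st[i])
px=[st[i][0]+st[i][2]/2-.5,st[i][1]]
c=calibration('wrist');T=c['extrinsics'];a=unproj('wrist',[px],0.,c)[0];o=np.array(T)[:3,3];d=a-o
# level points along ray at heights; distance from tcp along tool x
for z in np.arange(.06,.15,.01):
    p=o+d*(z-o[2])/d[2];print(round(z,3),((p-s['eef_pos'])@x).round(4), 'lat',np.cross(x[:2],(p-s['eef_pos'])[:2]).round(4))
K=np.array(c['intrinsics']);
```

```text
Traceback (most recent call last):
ValueError: attempt to get argmax of an empty sequence
```

Run:
```python
from h import *
s=state();x=np.array([np.cos(np.radians(yaw(s))),np.sin(np.radians(yaw(s))),0])
im=cv2.imread('pics/w2.png');h=cv2.cvtColor(im,cv2.COLOR_BGR2HSV);print(h[60:110:8,258])
px=[258.3,60]
c=calibration('wrist');T=c['extrinsics'];a=unproj('wrist',[px],0.,c)[0];o=np.array(T)[:3,3];d=a-o
for z in np.arange(.06,.15,.01):
    p=o+d*(z-o[2])/d[2];print(round(z,3),((p-s['eef_pos'])@x).round(4), 'lat',np.cross(x[:2],(p-s['eef_pos'])[:2]).round(4))
```

```text
[[ 10 179 177]
 [ 11 166 223]
 [ 12 164 223]
 [ 12 163 224]
 [ 11 167 224]
 [ 11 147 219]
 [ 14 110 209]]
0.06 0.1169 lat -0.0007
0.07 0.1154 lat -0.0007
0.08 0.114 lat -0.0007
0.09 0.1126 lat -0.0007
0.1 0.1111 lat -0.0006
0.11 0.1097 lat -0.0006
0.12 0.1082 lat -0.0006
0.13 0.1068 lat -0.0006
0.14 0.1054 lat -0.0005<stdin>:7: DeprecationWarning: Arrays of 2-dimensional vectors are deprecated. Use arrays of 3-dimensional vectors instead. (deprecated in NumPy 2.0)
```

Run:
```python
from h import *
s=state();x=np.array([np.cos(np.radians(yaw(s))),np.sin(np.radians(yaw(s))),0]);q=s['eef_pos']
c=calibration('scene')
def proj(P):
    T=np.array(c['extrinsics']);K=np.array(c['intrinsics']);p=T[:3,:3].T@(P-T[:3,3]);u=np.array([p[0],-p[1]])/-p[2];u*=1+c['k1']*(u@u);return K[:2,:2]@u+K[:2,2]
for z in (.06,.08,.10,.11,.12,.13): print(z,[proj(np.r_[(q+x*r)[:2],z]).round(1).tolist() for r in (.0,.109,-.085)])
im=cv2.imread('pics/s2.png')
h=cv2.cvtColor(im,cv2.COLOR_BGR2HSV);m=(h[:,:,0]<13)&(h[:,:,1]>150)&(h[:,:,2]>110);m[:200]=0;m[:,:180]=0;m[:,240:]=0;m[260:]=0
p=np.argwhere(m);print(len(p),p.min(0),p.max(0),p.mean(0))
h=cv2.cvtColor(cv2.imread('pics/w2.png'),cv2.COLOR_BGR2HSV);print([ (r,(lambda k:(k.min(),k.max(),len(k)))(np.flatnonzero((h[r,200:320,1]>85)&(h[r,200:320,0]<20))+200)) for r in range(64,225,16)])
c=calibration('wrist');T=np.array(c['extrinsics'])
for z in (.06,.09,.12): 
  print(z,[(lambda a,b:(a-b).round(1).tolist())(proj(np.r_[(q+x*r)[:2],z]+np.r_[np.array([-x[1],x[0]])*.01,0]),proj(np.r_[(q+x*r)[:2],z]-np.r_[np.array([-x[1],x[0]])*.01,0])) for r in (.105,.06,.04)])
```

```text
0.06 [[197.3, 229.4], [212.3, 254.4], [187.1, 212.6]]
0.08 [[196.9, 223.5], [212.1, 248.3], [186.6, 206.9]]
0.1 [[196.4, 217.5], [211.8, 242.0], [186.1, 201.0]]
0.11 [[196.2, 214.5], [211.6, 238.8], [185.9, 198.1]]
0.12 [[196.0, 211.4], [211.5, 235.6], [185.6, 195.1]]
0.13 [[195.8, 208.2], [211.3, 232.3], [185.4, 192.1]]
65 [231 205] [240 214] [235.56923077 209.92307692]
[(64, (np.int64(242), np.int64(275), 34)), (80, (np.int64(241), np.int64(275), 35)), (96, (np.int64(241), np.int64(275), 35)), (112, (np.int64(242), np.int64(274), 33)), (128, (np.int64(242), np.int64(274), 33)), (144, (np.int64(242), np.int64(274), 33)), (160, (np.int64(242), np.int64(273), 32)), (176, (np.int64(242), np.int64(273), 32)), (192, (np.int64(243), np.int64(273), 31)), (208, (np.int64(243), np.int64(273), 31)), (224, (np.int64(244), np.int64(272), 29))]
0.06 [[-27.0, 0.0], [-25.6, 0.0], [-25.0, 0.0]]
0.09 [[-31.2, 0.0], [-29.3, 0.0], [-28.5, 0.0]]
0.12 [[-37.0, 0.0], [-34.3, 0.0], [-33.2, 0.0]]
```

The brush is held about level, with its top near z 0.11 in both views. I carry it over the tray.

>>> drive_tool(
  targets=[
    [[0.001,-0.02,0],-2],
    [[0.003,-0.055,0],-5],
    [[0.005,-0.09,0],-8],
    [[0.007,-0.13,0],-11],
    [[0.009,-0.17,0],-14],
    [[0.011,-0.21,0],-17],
    [[0.013,-0.25,0],-20],
    [[0.015,-0.285,0],-22],
    [[0.017,-0.315,0],-23],
    [[0.0175,-0.331,0],-23],
    [[0.0175,-0.331,0],-23],
    [[0.0175,-0.331,0],-23],
  ],
)

```text
t: 5.25
eef_pos: [0.6801, -0.001, 0.1083]
tool_rot: [0.998, -0.063, -0.001, 0.002]
ft_force: [0.7, -0.8, -0.4]
gripper_width: 0.0197
```

Run:
```python
from h import *
s=state();print(s['t'],s['eef_pos'],yaw(s),s['gripper_width'])
c=calibration('wrist');a=shot('wrist','w3.png')
for d in cut_out('brush_tray','wrist'): print(d['conf'],d['at'])
b=shot('scene','s3.png')
o=np.hstack([cv2.resize(a,(400,300)),cv2.resize(b[110:290,220:460],(400,300))])
cv2.imwrite('pics/w3s3.png',o[:,:,::-1])
```

```text
5.25 [ 0.68006967 -0.00097713  0.10830975] -7.178792994408455 0.019745892368112288
0.56 [237.8, 137.2]
```

View pics/w3s3.png

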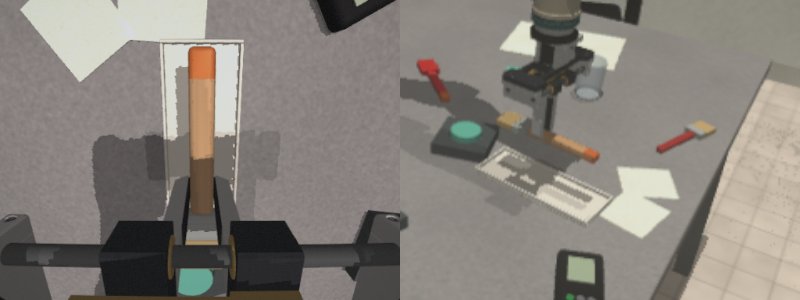

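The view shows the brush centred on the tray. The tray's far wall is at about column 258, row 53 of the full frame, and the handle is in line with it. I lower it.

>>> drive_tool(
  targets=[
    [[0.002,0,0.03],0],
    [[0.002,0,0.06],0],
    [[0.002,0,0.08],0],
    [[0.002,0,0.09],0],
    [[0.002,0,0.094],0],
    [[0.002,0,0.096],0],
    [[0.002,0,0.096],0],
  ],
)

```text
t: 6.1
eef_pos: [0.6832, -0.0027, 0.0142]
tool_rot: [0.998, -0.064, 0.001, 0.001]
ft_force: [0.8, 0.6, -1.2]
gripper_width: 0.0198
```

>>> drive_tool(
  targets=[
    [[0,0,0.001],0],
    [[0,0,0.002],0],
    [[0,0,0.002],0],
  ],
)

```text
t: 6.4
eef_pos: [0.6834, -0.0026, 0.0126]
tool_rot: [0.998, -0.064, 0.001, 0.001]
ft_force: [0.4, -0.3, -0.2]
gripper_width: 0.0195
```

>>> drive_tool(
  targets=[
    [[0,0,0.001],0],
    [[0,0,0.002],0],
    [[0,0,0.003],0],
    [[0,0,0.003],0],
  ],
)

```text
t: 6.8
eef_pos: [0.6835, -0.0027, 0.0121]
tool_rot: [0.998, -0.064, 0.001, 0.001]
ft_force: [-4.4, -0.1, 14.6]
gripper_width: 0.0196
```

>>> drive_tool(
  targets=[
    [[0,0,0.001],0],
    [[0,0,0.002],0],
    [[0,0,0.002],0],
  ],
)

```text
t: 7.1
eef_pos: [0.6839, -0.0027, 0.0121]
tool_rot: [0.998, -0.064, 0.002, 0.001]
ft_force: [-4.6, -0.4, 12.5]
gripper_width: 0.0198
```

Contact felt. I release and rise.

>>> drive_tool(
  targets=[
    [[0,0,0],0],
    [[0,0,0],0],
    [[0,0,0],0],
    [[0,0,0],0],
  ],
  hand=0.042,
)

```text
t: 7.5
eef_pos: [0.6837, -0.0026, 0.0116]
tool_rot: [0.998, -0.064, 0.001, 0.001]
ft_force: [0.2, 0.2, -0.9]
gripper_width: 0.0418
```

>>> drive_tool(
  targets=[
    [[0,0,-0.01],0],
    [[0,0,-0.04],0],
    [[0,0,-0.08],0],
    [[0,0,-0.12],0],
    [[0,0,-0.15],0],
    [[0,0,-0.15],0],
    [[0,0,-0.15],0],
  ],
)

```text
t: 8.2
eef_pos: [0.6836, -0.0022, 0.1626]
tool_rot: [0.998, -0.064, 0.002, 0.001]
ft_force: [-0.9, 0.8, -1.1]
gripper_width: 0.042
```

Run:
```python
from h import *
s=state();print(s['t'],s['eef_pos'],yaw(s),s['gripper_width'])
c=calibration('wrist');a=shot('wrist','w4.png')
def R(l,z,cam,c=None):
  for d in cut_out(l,cam):
    m=d['pixels'].astype(np.uint8);p=cv2.findNonZero(m).reshape(-1,2)
    w=unproj(cam,p,z,c)[:,:2]*1000;print(l,round(d['conf'],2),d['at'],[np.round(q,1) for q in cv2.minAreaRect(w.astype(np.float32))])
R('brush',.016,'wrist',c);R('brush_tray',.012,'wrist',c)
b=shot('scene','s4.png')
o=np.hstack([cv2.resize(a,(400,300)),cv2.resize(b[110:290,220:460],(400,300))])
cv2.imwrite('pics/w4s4.png',o[:,:,::-1])
```

```text
8.2 [ 0.68355158 -0.0022306   0.16264677] -7.3006354722055375 0.042035455850496
brush 0.39 [247.7, 148.8] [array([693.3,  -2.3]), array([ 94.1, 235.7]), np.float64(82.7)]
brush_tray 0.86 [250.5, 149.0] [array([692.8,  -2.3]), array([ 95.9, 239.6]), np.float64(82.9)]
```

View pics/w4s4.png

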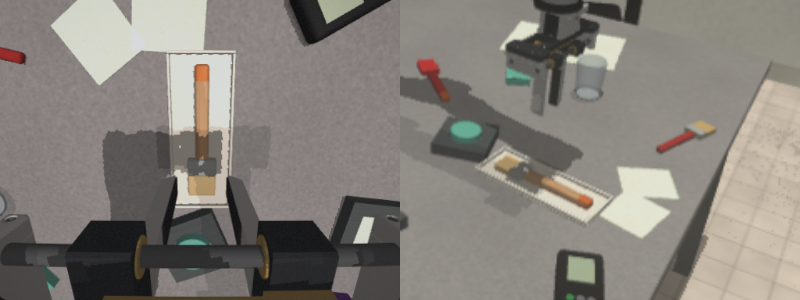

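The brush lies flat and centred in the tray: handle end at (202,68), bristles at (201,187) in the left panel. Next I move over the block.

>>> drive_tool(
  targets=[
    [[-0.02,-0.025,0],-3],
    [[-0.05,-0.06,0],-7],
    [[-0.08,-0.095,0],-11],
    [[-0.11,-0.13,0],-15],
    [[-0.14,-0.165,0],-19],
    [[-0.17,-0.2,0],-23],
    [[-0.2,-0.235,0],-27],
    [[-0.23,-0.27,0],-31],
    [[-0.255,-0.3,0],-33.5],
    [[-0.2675,-0.3155,0],-33.5],
    [[-0.2675,-0.3155,0],-33.5],
    [[-0.2675,-0.3155,0],-33.5],
  ],
  hand=0.085,
)

```text
t: 9.6
eef_pos: [0.4571, 0.3437, 0.1585]
tool_rot: [0.974, 0.227, -0.001, 0.002]
ft_force: [0.0, -0.5, 0.1]
gripper_width: 0.0849
```

Run:
```python
from h import *
s=state();print(s['t'],s['eef_pos'],yaw(s),s['gripper_width'])
c=calibration('wrist');a=shot('wrist','w5.png')
for d in cut_out('square_block','wrist'):
    m=d['pixels'].astype(np.uint8);p=cv2.findNonZero(m).reshape(-1,2)
    for z in (.02,.01): w=unproj('wrist',p,z,c)[:,:2]*1000;print(round(d['conf'],2),d['at'],[np.round(q,1) for q in cv2.minAreaRect(w.astype(np.float32))])
```

```text
9.6 [0.45708613 0.3437316  0.15847979] 26.19824173146582 0.08486513949267378
0.87 [258.4, 179.1] [array([457. , 345.8]), array([60.8, 59.6]), np.float64(26.1)]
0.87 [258.4, 179.1] [array([454.6, 344.7]), array([62.8, 61.5]), np.float64(26.1)]
```

View pics/w5.png

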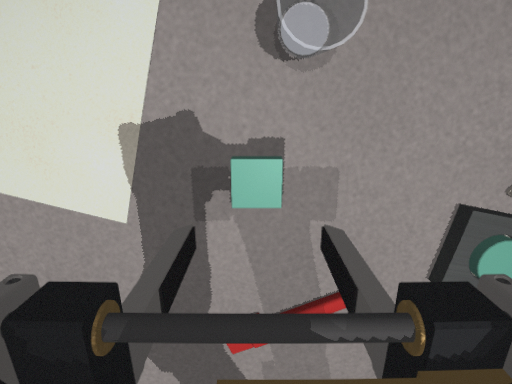

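Block centred at (257,183), square with the jaws. The red brush at (290,322) lies between the fingers and nearer the robot, about 80 mm behind, clear of the descent. I lower.

>>> drive_tool(
  targets=[
    [[0.001,-0.0015,0.03],0],
    [[0.001,-0.0015,0.07],0],
    [[0.001,-0.0015,0.105],0],
    [[0.001,-0.0015,0.13],0],
    [[0.001,-0.0015,0.142],0],
    [[0.001,-0.0015,0.146],0],
    [[0.001,-0.0015,0.147],0],
    [[0.001,-0.0015,0.147],0],
  ],
)

```text
t: 10.5
eef_pos: [0.4594, 0.344, 0.0129]
tool_rot: [0.974, 0.225, 0.0, 0.002]
ft_force: [0.3, -0.6, -0.1]
gripper_width: 0.0851
```

>>> drive_tool(
  targets=[
    [[-0.001,0,0.001],0],
    [[-0.0015,0,0.0015],0],
    [[-0.0015,0,0.0015],0],
  ],
)

```text
t: 10.8
eef_pos: [0.4581, 0.3436, 0.0119]
tool_rot: [0.974, 0.225, 0.001, 0.001]
ft_force: [0.4, -1.1, 0.9]
gripper_width: 0.0849
```

>>> drive_tool(
  targets=[
    [[0,0,0],0],
    [[0,0,0],0],
    [[0,0,0],0],
    [[0,0,0],0],
    [[0,0,0],0],
    [[0,0,0],0],
    [[0,0,0],0],
    [[0,0,0],0],
  ],
  hand=0.045,
  force=40,
)

```text
t: 11.6
eef_pos: [0.4581, 0.3438, 0.0119]
tool_rot: [0.974, 0.225, 0.001, 0.001]
ft_force: [-0.5, 1.3, 0.8]
gripper_width: 0.0578
```

Gripped at 57.8 mm. I lift gently.

>>> drive_tool(
  targets=[
    [[0,0,-0.005],0],
    [[0,0,-0.015],0],
    [[0,0,-0.035],0],
    [[0,0,-0.06],0],
    [[0,0,-0.09],0],
    [[0,0,-0.11],0],
    [[0,0,-0.12],0],
    [[0,0,-0.12],0],
    [[0,0,-0.12],0],
  ],
)

```text
t: 12.5
eef_pos: [0.4573, 0.3436, 0.1314]
tool_rot: [0.974, 0.225, 0.0, 0.002]
ft_force: [0.5, 0.1, -2.1]
gripper_width: 0.0573
```

Run:
```python
from h import *
s=state();print(s['t'],s['eef_pos'],yaw(s),s['gripper_width'])
q=np.array([.4907,-.2732,.13]);d=q-s['eef_pos']
from scipy.spatial.transform import Rotation as R
print(R.from_quat(s['tool_rot']).inv().apply(d), yaw(s)+14.95)
```

```text
12.5 [0.45733226 0.34362117 0.13144799] 26.01558068060405 0.05733736732481973
[-0.24056028  0.56894958  0.00331424] 40.96558068060405
```

>>> drive_tool(
  targets=[
    [[-0.01,0.015,0],1],
    [[-0.03,0.05,0],4],
    [[-0.055,0.09,0],8],
    [[-0.08,0.13,0],12],
    [[-0.103,0.17,0],16],
    [[-0.127,0.21,0],20],
    [[-0.151,0.25,0],24],
    [[-0.175,0.29,0],28],
    [[-0.2,0.33,0],32],
    [[-0.218,0.36,0],36],
    [[-0.23,0.38,0],39],
    [[-0.236,0.39,0],41],
  ],
)

```text
t: 13.7
eef_pos: [0.4151, -0.1127, 0.1319]
tool_rot: [0.991, -0.133, -0.0, 0.002]
ft_force: [0.2, 0.6, -1.3]
gripper_width: 0.0573
```

Run:
```python
from h import *
s=state();print(s['t'],s['eef_pos'],yaw(s),s['gripper_width'],s['joint_pos'].round(2))
q=np.array([.4037,-.25,.13]);d=q-s['eef_pos']
from scipy.spatial.transform import Rotation as R
print(R.from_quat(s['tool_rot']).inv().apply(d), yaw(s)+14.95)
```

```text
13.7 [ 0.41507303 -0.11265094  0.13187674] -15.297864348313743 0.05730976337481278 [ 0.06  0.45  0.19  2.19 -0.16  0.52 -1.46]
[0.02526761 0.13547532 0.00237058] -0.3478643483137436
```

>>> drive_tool(
  targets=[
    [[0.005,0.03,0],0],
    [[0.012,0.065,0],0],
    [[0.018,0.1,0],0],
    [[0.023,0.125,0],0],
    [[0.025,0.135,0],0],
    [[0.025,0.135,0],0],
    [[0.025,0.135,0],0],
  ],
)

```text
t: 14.4
eef_pos: [0.4036, -0.2474, 0.1319]
tool_rot: [0.991, -0.132, -0.001, 0.001]
ft_force: [-0.6, 0.0, -0.9]
gripper_width: 0.0577
```

Run:
```python
from h import *
s=state();print(s['t'],s['eef_pos'],yaw(s))
c=calibration('wrist');a=shot('wrist','w6.png');np.save('w6c.npy',c,allow_pickle=True)
def R(d,z): 
    m=d.astype(np.uint8);w=unproj('wrist',cv2.findNonZero(m).reshape(-1,2),z,c)[:,:2]*1000
    print(m.sum(),[np.round(q,1) for q in cv2.minAreaRect(w.astype(np.float32))])
for d in cut_out('square_die','wrist'): print(d['conf'],d['at']);R(d['pixels'],.024)
for d in cut_out('square_block','wrist'): print('blk',d['conf'],d['at']);R(d['pixels'],s['eef_pos'][2]+.009)
cv2.imwrite('pics/w6b.png',cv2.resize(a,(768,576))[:,:,::-1])
```

```text
14.4 [ 0.4035616  -0.24739872  0.13189144] -15.191916673142458
0.87 [262.5, 96.6]
14100 [array([ 490.5, -272.5]), array([110.3, 110. ]), np.float64(75.1)]
0.82 [237.5, 296.6]
2566 [array([ 313. , -189.2]), array([109.3,  96.9]), np.float64(74.8)]
0.66 [399.6, 226.5]
10271 [array([ 315.5, -383.6]), array([118. , 117.7]), np.float64(75.1)]
blk 0.97 [257.9, 235.1]
7842 [array([ 405.5, -247.9]), array([58. , 62.3]), np.float64(74.7)]
```

View pics/w6b.png

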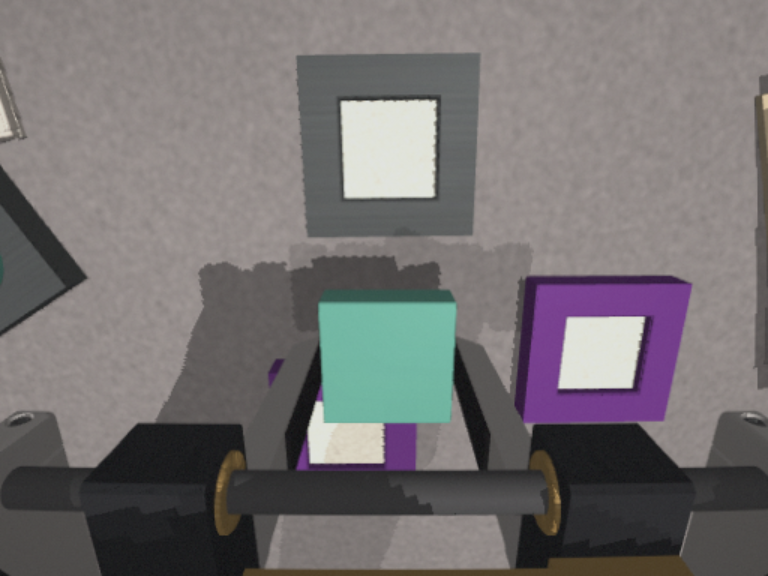

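The recess of the dark die shows at (389,148). The block is held square and level at (388,362), and I measure its offset from the TCP by its top corners.

Run:
```python
from h import *
c=np.load('w6c.npy',allow_pickle=True).item();s=state()
im=cv2.imread('pics/w6.png')
b=unproj('wrist',np.array([[320,303],[455,302],[450,422.5],[324,421.5]])/1.5-.2,.140,c)*1000
print(b.round(1)[:,:2],b.mean(0),[np.linalg.norm(b[i]-b[i-1]).round(1) for i in range(4)],[np.degrees(np.arctan2(*(b[i]-b[i-1])[[1,0]])).round(1) for i in range(4)])
r=unproj('wrist',np.array([[338,97],[440,96],[437,200],[341.5,199]])/1.5-.2,.024,c)*1000
print(r.round(1)[:,:2],r.mean(0),[np.linalg.norm(r[i]-r[i-1]).round(1) for i in range(4)],[np.degrees(np.arctan2(*(r[i]-r[i-1])[[1,0]])).round(1) for i in range(4)])
from scipy.spatial.transform import Rotation as R
print(s['eef_pos'],R.from_quat(s['tool_rot']).inv().apply(r.mean(0)-b.mean(0)))
```

```text
[[ 437.1 -227.7]
 [ 422.7 -281.9]
 [ 366.9 -267.1]
 [ 382.5 -212. ]] [ 402.3084357  -247.15185682  140.        ] [np.float64(56.8), np.float64(56.1), np.float64(57.8), np.float64(57.3)] [np.float64(-16.1), np.float64(-104.8), np.float64(165.2), np.float64(74.1)]
[[ 528.2 -250.6]
 [ 512.4 -310.9]
 [ 451.8 -294.5]
 [ 468.7 -234.8]] [ 490.27271933 -272.68069135   24.        ] [np.float64(61.5), np.float64(62.3), np.float64(62.7), np.float64(62.0)] [np.float64(-14.9), np.float64(-104.7), np.float64(164.9), np.float64(74.2)]
[ 0.40387745 -0.24757083  0.1322351 ] [ 91.65173952   1.3593019  115.94631313]
```

>>> drive_tool(
  targets=[
    [[0.02,0,0],0],
    [[0.05,0.001,0],0],
    [[0.075,0.0015,0],0],
    [[0.088,0.0015,0.01],-0.3],
    [[0.091,0.0015,0.03],-0.3],
    [[0.091,0.0015,0.055],-0.3],
    [[0.091,0.0015,0.075],-0.3],
    [[0.091,0.0015,0.086],-0.3],
    [[0.091,0.0015,0.089],-0.3],
    [[0.091,0.0015,0.089],-0.3],
    [[0.091,0.0015,0.089],-0.3],
  ],
)

```text
t: 15.65
eef_pos: [0.4917, -0.2732, 0.044]
tool_rot: [0.992, -0.129, 0.0, 0.002]
ft_force: [0.1, -0.6, -1.9]
gripper_width: 0.0573
```

Run:
```python
from h import *
s=state();print(s['t'],s['eef_pos'],yaw(s),s['tool_rot'],s['ft_force'])
c=calibration('wrist');a=shot('wrist','w7.png')
from scipy.spatial.transform import Rotation as R
print(R.from_quat(s['tool_rot']).inv().apply(np.array([.4912,-.2728,.041])-s['eef_pos'])*1000)
for d in cut_out('square_die','wrist')[:2]:
    w=unproj('wrist',cv2.findNonZero(d['pixels'].astype(np.uint8)).reshape(-1,2),.024,c)[:,:2]*1000;print(d['conf'],d['at'],cv2.minAreaRect(w.astype(np.float32)))
cv2.imwrite('pics/w7b.png',cv2.resize(a[60:360,100:420],(640,600))[:,:,::-1])
```

```text
15.65 [ 0.4917089  -0.27324054  0.04395219] -14.835572949028968 [ 9.91629964e-01 -1.29103285e-01  1.42424566e-04  1.52830467e-03] [ 0.06460501 -0.62038554 -1.93972078]
[-0.60673698 -0.30439023  2.95087832]
0.77 [228.1, 368.2] ((362.494873046875, -210.54965209960938), (91.24517059326172, 22.317398071289062), 75.55265808105469)
0.66 [259.8, 181.3] ((491.8916931152344, -272.8889465332031), (109.67691040039062, 114.10437774658203), 75.43601989746094)
```

View pics/w7b.png

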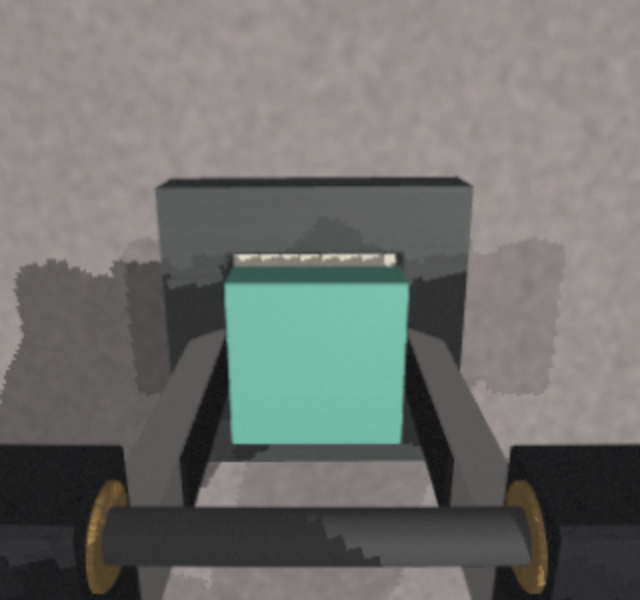

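The block is over the recess. The recess's far lip is at (317,254) and the block's lower far edge at (316,267) in the crop, so I compare their positions.

Run:
```python
from h import *
from scipy.spatial.transform import Rotation as R
c=calibration('wrist');s=state();Q=R.from_quat(s['tool_rot']).inv();f=lambda p:np.array(p)/2+[99.75,59.75]
for n,p,z in [('lipL',[232,254],.024),('lipR',[402,254],.024),('blkbotL',[230,266],.034),('blkbotR',[404,266],.034),('blktopfL',[225,283],.052),('blktopfR',[408,282],.052),('blktopnL',[232,443],.052),('blktopnR',[402,443],.052),('dieFL',[157,187],.024),('dieFR',[472,186],.024),('dieNL',[176,461],.024)]:
    print(n,(Q.apply(unproj('wrist',[f(p)],z,c)[0]-s['eef_pos'])*1000).round(1)[:2])
```

```text
lipL [ 29.1 -30. ]
lipR [29.  30.7]
blkbotL [ 27.6 -29.3]
blkbotR [27.5 30.1]
blktopfL [ 27.4 -28.4]
blktopfR [27.7 28.7]
blktopnL [-30.  -28.7]
blktopnR [-30.2  29.3]
dieFL [ 53.2 -54.9]
dieFR [53.4 54. ]
dieNL [-57.  -56.3]
```

Offsets agree within about 0.5 mm, so I go straight down slowly.

>>> drive_tool(
  targets=[
    [[0,0,0.003],0],
    [[0,0,0.006],0],
    [[0,0,0.008],0],
    [[0,0,0.01],0],
    [[0,0,0.011],0],
    [[0,0,0.012],0],
    [[0,0,0.012],0],
  ],
)

```text
t: 16.45
eef_pos: [0.4917, -0.2733, 0.0319]
tool_rot: [0.992, -0.129, 0.0, 0.002]
ft_force: [-0.2, 0.2, -1.7]
gripper_width: 0.0572
```

Underside is 4 mm inside the recess with no contact force.

>>> drive_tool(
  targets=[
    [[0,0,0.0015],0],
    [[0,0,0.003],0],
    [[0,0,0.004],0],
    [[0,0,0.0045],0],
    [[0,0,0.0045],0],
  ],
)

```text
t: 16.95
eef_pos: [0.4917, -0.2733, 0.0279]
tool_rot: [0.992, -0.129, 0.0, 0.001]
ft_force: [-2.0, 0.6, 4.0]
gripper_width: 0.0578
```

Bottomed at z 0.0279, as expected. I release and rise.

>>> drive_tool(
  targets=[
    [[0,0,0],0],
    [[0,0,0],0],
    [[0,0,0],0],
    [[0,0,0],0],
    [[0,0,0],0],
  ],
  hand=0.085,
)

```text
t: 17.45
eef_pos: [0.4917, -0.2733, 0.0278]
tool_rot: [0.992, -0.129, 0.0, 0.001]
ft_force: [-0.5, 0.1, -0.4]
gripper_width: 0.085
```

>>> drive_tool(
  targets=[
    [[0,0,-0.01],0],
    [[0,0,-0.04],0],
    [[-0.01,0,-0.08],0],
    [[-0.04,0,-0.11],0],
    [[-0.07,0,-0.13],0],
    [[-0.08,0,-0.13],0],
    [[-0.08,0,-0.13],0],
  ],
)

```text
t: 18.15
eef_pos: [0.4136, -0.2523, 0.1584]
tool_rot: [0.992, -0.13, 0.001, 0.001]
ft_force: [0.0, -0.1, -0.9]
gripper_width: 0.0852
```

Run:
```python
from h import *
s=state();print(s['t'],s['eef_pos'],s['ft_force'])
c=calibration('wrist');a=shot('wrist','w8.png')
for l,z in (('square_die',.024),('square_block',.036)):
  for d in cut_out(l,'wrist')[:2]:
    w=unproj('wrist',cv2.findNonZero(d['pixels'].astype(np.uint8)).reshape(-1,2),z,c)[:,:2]*1000;print(l,d['conf'],d['at'],cv2.minAreaRect(w.astype(np.float32)))
t=shot('top','t8.png');S=shot('scene','s8.png')
o=np.vstack([np.hstack([cv2.resize(a[:200,130:397],(400,300)),cv2.resize(t[80:260,200:440],(400,300))]),np.hstack([cv2.resize(S[180:270,140:260],(400,300)),cv2.resize(S[170:260,250:370],(400,300))])])
cv2.imwrite('pics/f.png',o[:,:,::-1])
```

```text
18.15 [ 0.41364963 -0.25230015  0.15841846] [ 0.01634027 -0.08135485 -0.94897166]
square_die 0.94 [392.3, 220.7] ((315.43194580078125, -383.58636474609375), (118.62638854980469, 116.97266387939453), 75.14803314208984)
square_die 0.81 [232.8, 275.6] ((308.051025390625, -187.92623901367188), (110.09184265136719, 106.94278717041016), 75.00615692138672)
```

View pics/f.png

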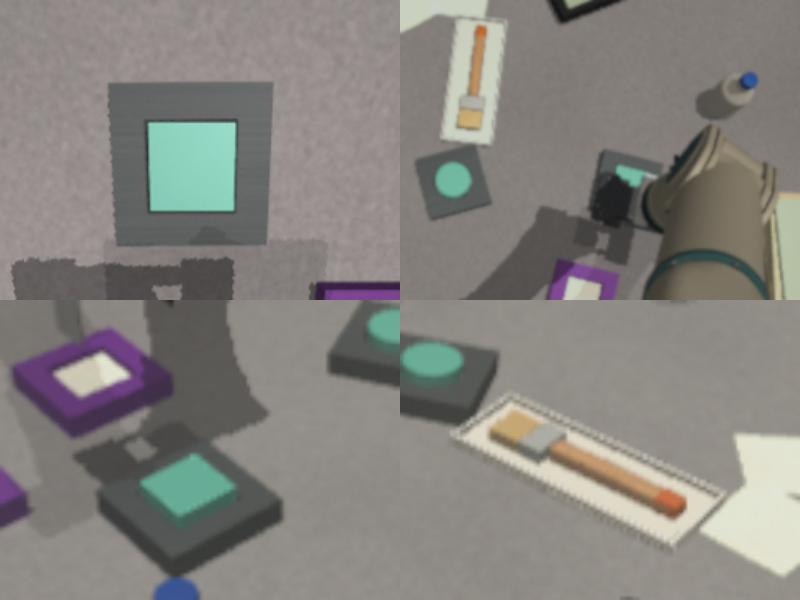

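The block sits level and centred in the recess (top left, 192,166; bottom left, 188,487). The brush lies flat and centred in the tray, and the gripper is clear.

```bash
python3 -c "
from cell import *
print(hand_in(),state()['t'])"
```

```text
the job is handed in; nothing more can be done
the job is handed in; nothing more can be done
```

The brush is flat in the white tray, and the square glass block is seated in the square recess of the dark die. I handed the job in after about 18 s of robot time; no verdict was reported.

- **Brush:** I lifted the orange-ended, tan-bristled brush off the dark die and set it down in the tray, releasing once I felt contact. In the last wrist, top and scene pictures it lies flat, centred and parallel to the tray. The network's outline for it on the tray came out as the tray itself (confidence 0.39), so I judged this by eye.
- **Square block:** I gripped it at 57.8 mm and lowered it slowly. It entered the recess with no side force and bottomed at the expected height (TCP z 0.0279, about 4 N). The final pictures show it level and centred with an even gap all round. In the last wrist picture the network found neither the block nor the dark die, so this rests on the touch-down height and the pictures.
- **Left alone:** The round block and the bottle look unmoved in the final pictures. The beaker is outside those crops; I last saw it standing before the block was lifted. I never touched any of them.

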